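Clear the comparator's peak pointer and show the glass setting plate to the reader

TASK

The comparator is to be checked against its glass setting plate: first turn the black reset knob in the middle of the dial back until the red drag pointer is home on its zero stop, and leave it there. Then draw the setting plate (the one with the frosted end and the small notched corner) up out of the rack by its clear end and finish while still holding it, in the air and still, about a hand's width in front of the reader's window: the frosted label uncovered by the fingers, opposite the middle of the window, and the label face turned up and square to it. Leave everything else on the bench where it is.

Things in the scene. Friction and masses are not known exactly. Their poses are not given: they have to be found in the camera images.
- drag_pointer (a joint): Red drag (peak) pointer and its knob, turning as one about the vertical axis of the dial (the dial faces up). 0 rad = on its zero stop, pointing along the comparator's +x; it grows clockwise seen from above, so turn it anticlockwise to bring it home against a hard stop. Friction about 0.03 N m; stays where left. Starts between 0.6 and 2.4: a large value may want two grasps. Home means below 0.06.
- knob_grip (a point): Point on the knob's axis at the height to grip it, 16 mm above the dial face. The knob is a round knurled black cylinder 24 mm across, from 5 to 26 mm above the flat dial face (88 mm across, rim 4 mm high). x points along the red pointer. Free all round and above, but for the column 105 mm away, whose top is 26 mm higher than the knob's.
- comparator: Fixed comparator stand: iron base 200 x 120 x 45 mm, steel column 30 mm across and 210 mm high, arm and dial gauge. Origin on the table under the dial's axis; x points from the dial to the column (105 mm, away from the robot), z up. The dial face is 158 mm above the table.
- plate_rack: Fixed wooden rack 104 x 112 x 30 mm, the same either way round, at any yaw. Origin at the centre of its underside. Three grooves run along its y, at x = -36, 0 and 36 mm, 9.5 mm wide, their floor 10 mm above the table. The middle one is empty; the setting plate stands in one outer groove and the plain plate in the other, 64 mm free between them.
- glass_plate: Glass setting plate 8 mm thick (x), 96 long (y), 60 high (z), 110 g, standing on edge in the rack, its top 70 mm above the table, 40 mm of it above the rack. Origin: middle of its lower edge; x = outward normal of the label face, y = from clear to frosted end, z = up. The last 32 mm at +y are frosted, on the +x face only. Grip it across its thickness on the clear part, e.g. at y = -22 mm.
- label (a point): Centre of the frosted label (white, small dark dot code) on the label face; axes as the plate's. From the plate's origin it is at x 4, y 32, z 28 mm. A 10 mm square notch is cut from the upper corner of the frosted end: seen from the label side it is at the upper right. So the notch tells both the frosted end and the label face.
- reader_window (a point): Centre of the reader's dark red window, 46 x 26 mm, 235 mm above the table. It looks along its own -x: down at 45 degrees, towards the robot; its y is level. A plate whose axes lie as the window's and whose label is at x = -110 mm, y = z = 0 is read best (label up, leaning 45 degrees, hand tilted 45 degrees outwards); 50 to 180 mm, 40 mm off axis and 34 degrees off square still read.
- reader: Fixed code reader: foot 110 mm across and 14 mm high, bent neck, head about 270 mm high. Origin at the centre of the foot's underside; it looks along its -x, roughly towards the robot.
- plain_plate: Bystander: clear glass plate of the same size with no frosting and no notch, in the rack's other outer groove. Origin and axes as the setting plate's.
- micrometer: Bystander: outside micrometer lying flat, 125 x 45 x 20 mm. Origin at the middle of the jaw gap, on the table.
- ring_gauge: Bystander: steel ring 54 mm across, 16 mm high, lying flat. Origin at the centre of its underside.
- chuck_key: Bystander: T-handled chuck key lying flat, 125 x 100 x 17 mm. Origin under the middle of its shank.
- v_block: Bystander: steel V-block with a turned shaft clamped in it, 160 x 60 x 95 mm. Origin at the centre of its underside.
- oil_bottle: Bystander: white bottle with a red cap, 56 mm across, 150 mm high, standing. Origin at the centre of its underside.
- bush: Bystander: flanged brass bush, 60 mm across, 45 mm high. Origin at the centre of its underside.
- square: Bystander: engineer's square lying flat, stock 90 mm, blade 110 mm, 14 mm high. Origin at the centre of the stock's underside.

How it is judged:
By the outcome, as a careful person would: the job done as asked, in the order asked, and still so for the second after the job is handed in, while the arm keeps its last pose, push and grip.
It also fails if it takes over 72 s, if anything falls off the work surface, if the arm or the gripper's body presses on something with over 40 N, if the wrist force passes 120 N, or if a joint passes its speed limit or range.

ROBOT

A 7-joint arm with a two-finger parallel gripper is mounted at the origin on the work surface. World frame = base frame: x ahead of the robot, y to its left, z up, the work surface at z = 0. Lengths are in m, angles in rad, forces in N, time in s.
With the tool pointing down it reaches from about 0.425 to 0.975 m from the base axis. Payload 16.7 kg.
Tool frame: the origin (TCP) lies on the centre line of the jaws, within the pads' length; the fingertips stand 22 mm ahead of it and the grasp point (between the pads) lies 3 mm ahead of it; z points along the fingers, x is the direction in which the jaws open and shut, and the axes are right-handed (so a half turn about z gives the same grasp; the last joint's range is limited). The gripper opens to 85 mm and grips with 20 to 120 N. Pads are 22 mm wide; open, the fingers measure 114 mm over their backs; the gripper's body (76 mm by 85 mm) begins 54 mm behind the grasp point. The pads swing forward as they close: fully open they stand 13 mm farther back than shut.
Start: joints at [-1.349, 0.426, 0.074, 1.606, -0.034, 1.111, -0.067], TCP at [0.245, 0.629, 0.253] pointing down, gripper open.
Joint ranges: [-2.85, 2.85], [-0.5, 2.14], [-1.23, 1.37], [0.21, 2.46], [-1.02, 4.16], [0.16, 2.05], [-2.73, 2.73]. Speed limits (rad/s): [1.89, 1.89, 2.39, 2.39, 3.01, 3.01, 3.01].

INTERFACE

Orientations are given as a 3x3 rotation matrix whose columns are the frame's x, y, z axes.
In Python, from station import arm gives the robot as it stands. The module is installed in compiled form; this text tells all that it offers.
- The arm moves only by the tool arm_command, never from a script. Its argument "steps" is a list of rows, each a list of 2 entries, a list of its own where there are three numbers: the shift along the tool's x, y, z in cm, then the turn, a rotation vector about the tool's x, y, z in rad. In form: [[[x, y, z], [wx, wy, wz]], ...]. A call has 1 to 20 rows; each row is the pose to reach, as a shift and turn from the pose commanded when the call began, along the tool's axes at that moment; what a row does not reach only later rows make up. A row lasts 1/8 s, in which the tool goes at most 62.5 mm and 10.7 degrees, less where a joint would pass 70% of its speed; a pose out of reach is approached as far as the arm can. A call with a gripper value outside its range is refused whole. "gripper" is the closure, from 0 (fully open) to 1 (shut), set as the call begins (left out, the last holds). The fingers move at their own pace and stop on an object; the grip force is fixed at half the most. Time passes only in rows, so rows that repeat a pose let the fingers close. It gives the time, the measured TCP pose, the force and the opening at its end, in the units of the state.
- arm.state(): the state, without advancing time (a new reading comes with each control period).
- arm.camera(name): name is "scene" or "top" or "wrist"; returns (picture, depth): 384x512x3 uint8, red, green, blue; 384x512 float32, m along the optical axis (not along the pixel's ray), 0 where there is no reading.
- arm.calibration(name): a dict with "mtx" (3x3 intrinsics, pixels), "cam_to_world" (4x4, takes a point from camera to world coordinates); the wrist camera has in their place "T_tool_cam" (4x4, takes a point from camera to tool coordinates, whose origin is the TCP and whose axes are the tool frame's). Camera axes: x right, y up, looking along -z (the intrinsics and any distortion apply to the point x, -y, -z); pixel columns grow to the right and rows downward; lengths in m; the calibration is good to about 2 mm. A picture is of the moment at which its call begins: read the wrist's pose just before it. calibration takes no time and is no camera call.
- arm.job_done(): hands the job in, once; it reports no verdict.
The state is a dict: "t": time; "q": joint angles; "joint_vel": joint speeds; "joint_efforts": joint torques, N m; "tool_pos": TCP position; "tcp_rot": TCP orientation; "wrist_force": force on the tool from outside, world axes, zero at the start; "ft_torque": the same for the moment, N m; "gripper_width": opening from 0.0 (shut) to 1.0 (fully open).
Only numpy, scipy, OpenCV 4.12 (cv2) and the standard library are available. Lean on these libraries where they do the work, as an engineer would, in place of code of your own. Each camera call takes 0.05 s, during which the arm holds its last target.

## Working session

There is one attempt and no reset: what is moved stays moved. The work goes in short steps, Python scripts to look and compute and a tool call to move; the robot and the scene stay as the last step left them, time stands still between calls to the robot, and variables do not carry over. Pictures are saved under pics/ and viewed, and the job is handed in when it is done.

Besides the shell and the picture viewer there is one more tool, called after "Call:" as name(argument=value, ...), one argument or row to a line, values as JSON. arm_command: Moves the arm, as the interface text tells. Its arguments: {"type":"object","properties":{"steps":{"type":"array"},"gripper":{"type":"number"}},"required":["steps"]}

```bash
mkdir -p pics data
cat > h.py <<'E'
import numpy as np, cv2, pickle
from station import arm
def snap(name,tag):
    st=arm.state(); p,d=arm.camera(name); c=arm.calibration(name)
    if 'cam_to_world' in c: T=np.array(c['cam_to_world'])
    else:
        W=np.eye(4); W[:3,:3]=st['tcp_rot']; W[:3,3]=st['tool_pos']; T=W@np.array(c['T_tool_cam'])
    o=dict(p=p,d=d,K=np.array(c['mtx']),T=T,c={k:v for k,v in c.items()},st=st)
    pickle.dump(o,open(f'data/{tag}.pkl','wb')); cv2.imwrite(f'pics/{tag}.png',p[:,:,::-1]); return o
def load(tag): return pickle.load(open(f'data/{tag}.pkl','rb'))
def dist(o):
    for k in o['c']:
        if 'dist' in k: return np.array(o['c'][k],float)
    return None
def rays(o,uv):
    uv=np.array(uv,float).reshape(-1,1,2); n=cv2.undistortPoints(uv,o['K'],dist(o)).reshape(-1,2)
    dc=np.c_[n[:,0],-n[:,1],-np.ones(len(n))]
    return o['T'][:3,3], dc@o['T'][:3,:3].T   # depth-scaled rays
def onz(o,uv,z):
    c,r=rays(o,uv); return c+r*((z-c[2])/r[:,2])[:,None]
def dep(o,uv):
    c,r=rays(o,uv); uv=np.array(uv).reshape(-1,2).astype(int); return c+r*o['d'][uv[:,1],uv[:,0]][:,None]
def proj(o,P):
    P=np.array(P,float).reshape(-1,3); T=np.linalg.inv(o['T']); q=P@T[:3,:3].T+T[:3,3]
    q=q*[1,-1,-1]; return cv2.projectPoints(q,np.zeros(3),np.zeros(3),o['K'],dist(o))[0].reshape(-1,2)
E
python3 - <<'E'
from h import *
for n in('scene','top','wrist'):
    o=snap(n,n+'0'); print(n,o['c'].keys(),o['K'].tolist(),o['T'].round(3).tolist())
print(arm.state())
E
```

```text
scene dict_keys(['mtx', 'cam_to_world']) [[357.186068242425, 0.0, 255.03408880312557], [0.0, 357.186068242425, 194.86212469341604], [0.0, 0.0, 1.0]] [[-0.141, -0.636, 0.759, 1.349], [0.99, -0.089, 0.11, 0.017], [-0.003, 0.767, 0.642, 0.833], [0.0, 0.0, 0.0, 1.0]]
top dict_keys(['mtx', 'cam_to_world']) [[422.8635506279609, 0.0, 254.63055296746217], [0.0, 422.8635506279609, 191.35371990089445], [0.0, 0.0, 1.0]] [[-0.019, 0.985, -0.171, 0.312], [-0.999, -0.023, -0.022, -0.111], [-0.026, 0.17, 0.985, 1.446], [0.0, 0.0, 0.0, 1.0]]
wrist dict_keys(['mtx', 'T_tool_cam']) [[299.7209383433034, 0.0, 252.34898688704155], [0.0, 299.7209383433034, 189.2731211413927], [0.0, 0.0, 1.0]] [[0.364, -0.896, -0.255, 0.18], [0.932, 0.349, 0.101, 0.654], [-0.001, -0.274, 0.962, 0.374], [0.0, 0.0, 0.0, 1.0]]
{'t': 0.15, 'q': array([-1.34847471,  0.42659914,  0.07388728,  1.60643327, -0.0340657 ,
        1.11080252, -0.06706997]), 'joint_vel': array([-0.00020856, -0.00039132,  0.00160549, -0.00242814,  0.00092097,
       -0.00055258, -0.00094091]), 'joint_efforts': array([ 2.47485557e-03, -9.50311875e+01,  3.76296088e+00, -4.63770926e+01,
        1.93482195e-02,  7.68816884e-03, -2.34851404e-05]), 'tool_pos': array([0.24517945, 0.62859484, 0.25277699]), 'tcp_rot': array([[ 3.63326289e-01,  9.31661925e-01, -2.55510715e-04],
       [ 9.31661447e-01, -3.63326363e-01, -9.49213772e-04],
       [-9.77180109e-04,  1.06824834e-04, -9.99999517e-01]]), 'wrist_force': array([ 0.42621612, -0.44562357,  0.1182349 ]), 'ft_torque': array([-0.01354533,  0.01186225, -0.00699577]), 'gripper_width': 0.9987612828929219}
```

View pics/scene0.png

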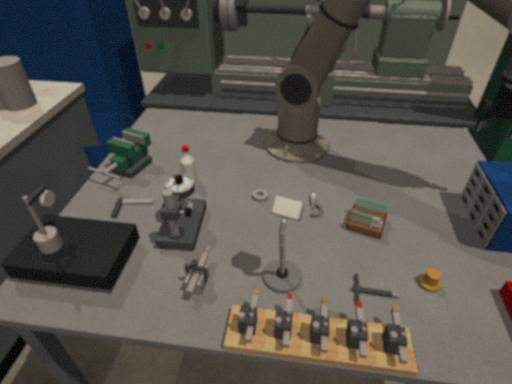

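View pics/top0.png

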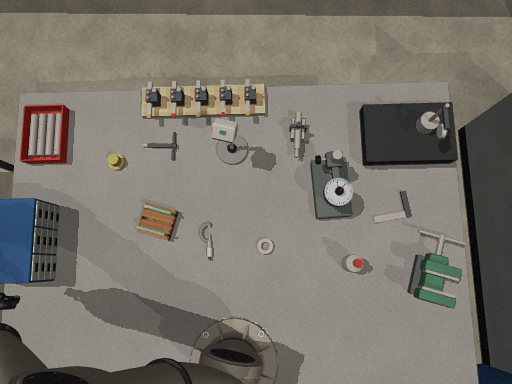

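View pics/wrist0.png

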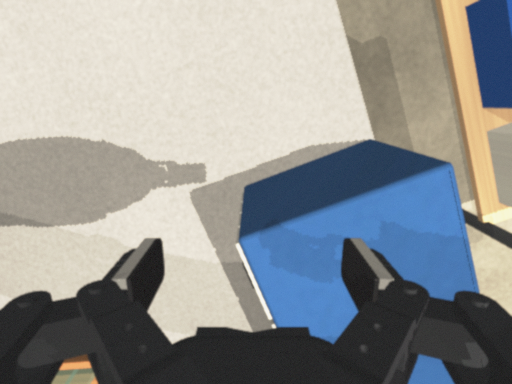

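The top view shows the dial at about (339,191), the rack at (157,221), and the reader foot at (232,150) with its head at (224,131). I'll zoom in on these.

Run:
```python
from h import *
o=load('top0'); s=load('scene0')
def crop(o,u,v,w,h): 
    return cv2.resize(o['p'][v:v+h,u:u+w,::-1],(400,300),interpolation=cv2.INTER_CUBIC)
a=crop(o,310,160,60,45); b=crop(o,132,198,56,42); c=crop(o,196,110,72,54); d=crop(s,335,190,64,48)
cv2.imwrite('pics/z0.png',np.vstack([np.hstack([a,b]),np.hstack([c,d])]))
for n,uv,z in(('dial',(339,191),.158),('rack',(157,221),.03),('foot',(232,150),.014),('head',(224,131),.25),('mic',(208,240),0.01)):
    print(n,onz(o,uv,z).round(3),dep(o,uv).round(3))
```

```text
dial [[ 0.53  -0.342  0.158]] [[ 0.312 -0.111  1.446]]
rack [[0.463 0.252 0.03 ]] [[0.466 0.257 0.01 ]]
foot [[ 0.709 -0.003  0.014]] [[ 0.706 -0.004  0.025]]
head [[0.702 0.002 0.25 ]] [[ 0.692 -0.     0.28 ]]
mic [[0.397 0.082 0.01 ]] [[0.397 0.082 0.013]]
```

View pics/z0.png

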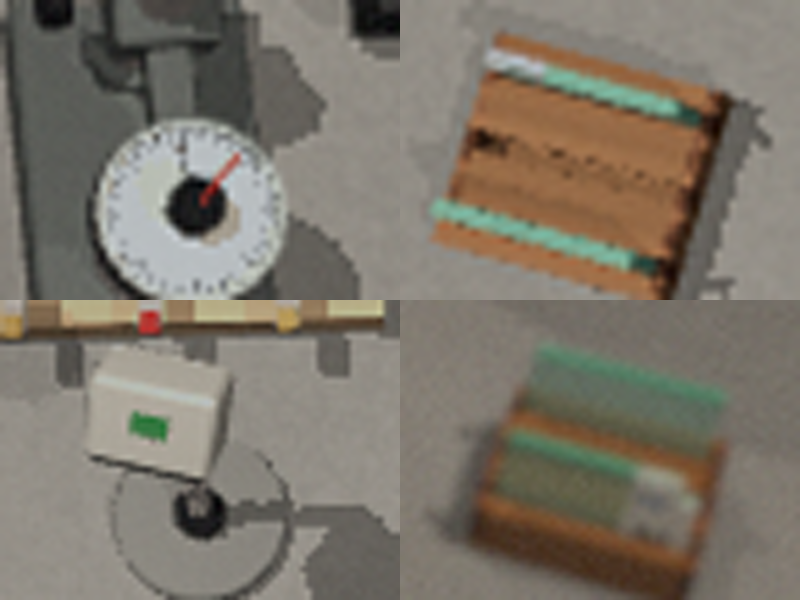

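```bash
cat >> h.py <<'E'
from scipy.spatial.transform import Rotation as R
def down(h):  # tool x heading h deg, pointing down
    h=np.radians(h); x=np.array([np.cos(h),np.sin(h),0]); z=np.array([0,0,-1.]); return np.c_[x,np.cross(z,x),z]
def goto(pos,Rm):
    s=arm.state(); R0=np.array(s['tcp_rot']); d=R0.T@(np.array(pos)-s['tool_pos'])*100
    w=R.from_matrix(R0.T@Rm).as_rotvec(); print('t',round(s['t'],2),'shift cm',d.round(2),'rot',w.round(3),'|d|',round(np.linalg.norm(d),1),'deg',np.degrees(np.linalg.norm(w)).round(1))
E
python3 - <<'E'
from h import *
goto((.475,.295,.30),down(-14.7))
o=load('top0'); a=arm.calibration('wrist')['T_tool_cam']; print(np.round(a,3).tolist())
E
```

```text
t 0.15 shift cm [-22.73  33.53  -4.7 ] rot [1.000e-03 1.000e-03 1.456e+00] |d| 40.8 deg 83.4
[[1.0, 0.0, 0.0, 0.0], [0.0, -0.962, -0.274, -0.07], [0.0, 0.274, -0.962, -0.121], [0.0, 0.0, 0.0, 1.0]]
```

Call:
arm_command(
  steps=[
    [[-22.7,33.5,-4.7],[0,0,1.456]],
    [[-22.7,33.5,-4.7],[0,0,1.456]],
    [[-22.7,33.5,-4.7],[0,0,1.456]],
    [[-22.7,33.5,-4.7],[0,0,1.456]],
    [[-22.7,33.5,-4.7],[0,0,1.456]],
    [[-22.7,33.5,-4.7],[0,0,1.456]],
    [[-22.7,33.5,-4.7],[0,0,1.456]],
    [[-22.7,33.5,-4.7],[0,0,1.456]],
    [[-22.7,33.5,-4.7],[0,0,1.456]],
    [[-22.7,33.5,-4.7],[0,0,1.456]],
    [[-22.7,33.5,-4.7],[0,0,1.456]],
    [[-22.7,33.5,-4.7],[0,0,1.456]],
  ],
)

```text
t: 1.65
tool_pos: [0.4747, 0.2958, 0.3003]
tcp_rot: [[0.968, -0.253, -0.0], [-0.253, -0.968, -0.0], [-0.0, 0.0, -1.0]]
wrist_force: [-0.2, 0.6, -0.3]
gripper_width: 1.001
```

Run:
```python
from h import *
snap('wrist','w1'); s=arm.state(); print(s['t'],s['tool_pos'],s['q'].round(2))
```

```text
1.7 [0.47476645 0.29575576 0.30026741] [-1.08  0.21  0.48  1.83 -0.1   1.13 -0.82]
```

View pics/w1.png

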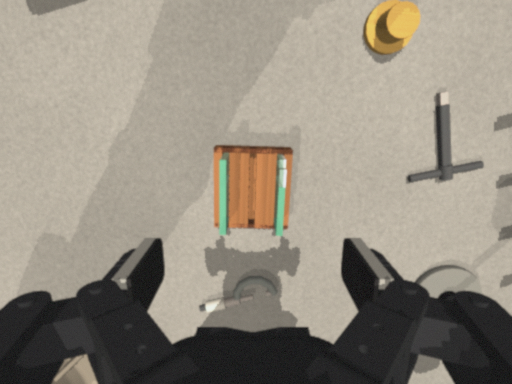

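The wrist view shows the rack at columns 215–292 and rows 147–228. The setting plate is on the right (+x side), with its white frosted end at the top at about (283,172). I'll measure the rack and the comparator/reader directions.

```bash
python3 - <<'E'
from h import *
o=load('w1'); P=onz(o,[(215,147),(292,148),(290,228),(216,228)],.03); print(P.round(4),P.mean(0).round(4)); 
print([np.linalg.norm(P[i]-P[i-1]).round(4) for i in range(4)])
# plate tops via z=.07 greens
t=load('top0')
hsv=cv2.cvtColor(t['p'],cv2.COLOR_RGB2HSV)
# dial: white disc
roi=np.zeros((384,512),np.uint8); roi[165:220,315:365]=1
w=((hsv[:,:,2]>150)&(hsv[:,:,1]<60)&(roi>0)).astype(np.uint8)
c=max(cv2.findContours(w,0,2)[0],key=cv2.contourArea); e=cv2.fitEllipse(cv2.convexHull(c)); print(e)
ctr=onz(t,e[0],.16)[0]; print('dial',ctr)
# red pointer in picture
r=((hsv[:,:,1]>120)&((hsv[:,:,0]<10)|(hsv[:,:,0]>170))&(roi>0)); v,u=np.nonzero(r); print(len(u)); Q=onz(t,np.c_[u,v],.163); d=Q-ctr; k=np.linalg.norm(d[:,:2],axis=1); print(np.c_[u,v,np.degrees(np.arctan2(d[:,1],d[:,0])),k*1000].round(1))
E
python3 - <<'E'
from h import *
t=load('top0'); cv2.imwrite('pics/z1.png',cv2.resize(t['p'][140:230,300:370,::-1],None,fx=6,fy=6,interpolation=cv2.INTER_CUBIC))
E
```

```text
[[0.4309 0.3234 0.03  ]
 [0.5278 0.2968 0.03  ]
 [0.5005 0.1873 0.03  ]
 [0.3996 0.2136 0.03  ]] [0.4647 0.2553 0.03  ]
[np.float64(0.1142), np.float64(0.1005), np.float64(0.1128), np.float64(0.1043)]
((338.4180908203125, 191.37171936035156), (26.932540893554688, 28.11395835876465), 105.76947021484375)
dial [ 0.52892827 -0.33989609  0.16      ]
7
[[345.  183.  -39.8  32.7]
 [342.  187.  -40.9  17. ]
 [341.  188.  -38.9  12.6]
 [342.  188.  -48.4  14.6]
 [340.  189.  -34.7   8.2]
 [341.  189.  -49.1  10.2]
 [340.  190.  -51.1   5.8]]
```

View pics/z1.png

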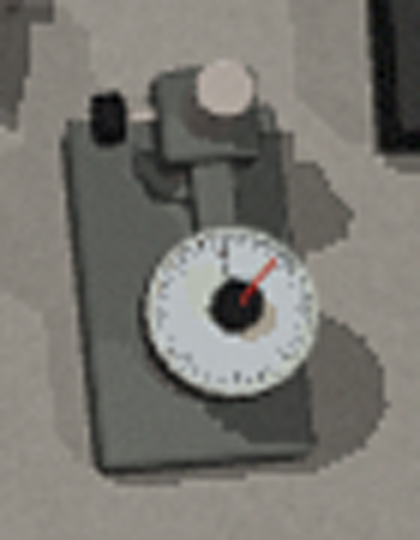

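Run:
```python
from h import *
t=load('top0'); c=onz(t,[(337.5,154.5)],.21)[0]; d=c-[.529,-.34,.21]; print(c,np.hypot(*d[:2]),np.degrees(np.arctan2(d[1],d[0])))
goto((.529,-.34,.31),down(-110))
```

```text
[ 0.63260334 -0.33413217  0.21      ] 0.10376937663748939 3.241625862974679
t 1.7 shift cm [21.35 60.13 -0.97] rot [ 0.    -0.     1.664] |d| 63.8 deg 95.3
```

Call:
arm_command(
  steps=[
    [[21.3,60.1,-1],[0,0,1.664]],
    [[21.3,60.1,-1],[0,0,1.664]],
    [[21.3,60.1,-1],[0,0,1.664]],
    [[21.3,60.1,-1],[0,0,1.664]],
    [[21.3,60.1,-1],[0,0,1.664]],
    [[21.3,60.1,-1],[0,0,1.664]],
    [[21.3,60.1,-1],[0,0,1.664]],
    [[21.3,60.1,-1],[0,0,1.664]],
    [[21.3,60.1,-1],[0,0,1.664]],
    [[21.3,60.1,-1],[0,0,1.664]],
    [[21.3,60.1,-1],[0,0,1.664]],
    [[21.3,60.1,-1],[0,0,1.664]],
    [[21.3,60.1,-1],[0,0,1.664]],
    [[21.3,60.1,-1],[0,0,1.664]],
  ],
)

```text
t: 3.45
tool_pos: [0.5287, -0.3381, 0.3105]
tcp_rot: [[-0.341, -0.94, 0.0], [-0.94, 0.341, 0.001], [-0.001, -0.0, -1.0]]
wrist_force: [0.5, 0.6, 0.1]
gripper_width: 1.002
```

Run:
```python
from h import *
snap('wrist','w2'); s=arm.state(); print(s['t'],s['tool_pos'],s['q'].round(2))
```

```text
3.5 [ 0.52864816 -0.33826793  0.31050302] [-0.23  0.44  0.96  1.69 -0.38  1.22 -1.1 ]
```

View pics/w2.png

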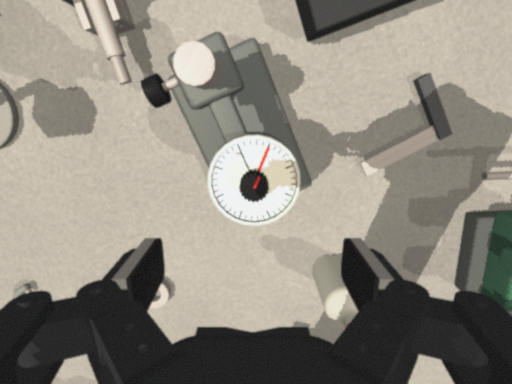

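The dial is at about (254,179), the knob at (254,185), and the red pointer tip at (268,147). The column top is at (194,63).

Run:
```python
from h import *
o=load('w2'); t=load('top0')
hsv=cv2.cvtColor(o['p'],cv2.COLOR_RGB2HSV); 
m=np.zeros((384,512),np.uint8); cv2.circle(m,(254,182),52,1,-1)
w=((hsv[:,:,2]>150)&(m>0)).astype(np.uint8); c=max(cv2.findContours(w,0,2)[0],key=cv2.contourArea); e=cv2.fitEllipse(cv2.convexHull(c)); print(e); D=onz(o,e[0],.162)[0]; print('dial',D, 'diam',e[1][0]/299.7*(o['T'][2,3]-.162))
m2=np.zeros_like(m); cv2.circle(m2,(254,185),19,1,-1)
red=((hsv[:,:,1]>120)&((hsv[:,:,0]<10)|(hsv[:,:,0]>170))&(m>0))
k=(((hsv[:,:,2]<60)|red)&(m2>0)).astype(np.uint8); k=cv2.morphologyEx(k,cv2.MORPH_OPEN,np.ones((7,7)))
c=max(cv2.findContours(k,0,2)[0],key=cv2.contourArea); e=cv2.minEnclosingCircle(c); print(e); K=onz(o,e[0],.184)[0]; print('knob',K,'r',e[1]/299.7*(o['T'][2,3]-.184))
C=onz(o,[(194,63)],.21)[0]; print('col',C); d=C-K; print(np.hypot(*d[:2]),hc:=np.degrees(np.arctan2(d[1],d[0])))
v,u=np.nonzero(red); far=np.hypot(u-254,v-185)>19; Q=onz(o,np.c_[u,v][far],.163); d=Q-D; a=np.degrees(np.arctan2(d[:,1],d[:,0])); print('pointer',a.mean(),a.std(),np.hypot(d[:,0],d[:,1]).max(),'angle rad',np.radians(hc-a.mean()))
goto((K[0],K[1],.24),down(-110))
```

```text
((253.1353302001953, 184.43280029296875), (98.55047607421875, 102.60779571533203), 112.98368835449219)
dial [ 0.52569323 -0.33723253  0.162     ] diam 0.08856029579582718
((253.71133422851562, 185.11856079101562), 13.939011573791504)
knob [ 0.5305528  -0.33947315  0.184     ] r 0.011502779807748248
col [ 0.63277929 -0.3328066   0.21      ]
0.1024436325755731 3.7311736858915676
pointer -40.40432526951724 1.128216542858439 0.03741152332460217 angle rad 0.7703097737824016
t 3.5 shift cm [ 0.05 -0.22  7.05] rot [-0.     0.001  0.001] |d| 7.1 deg 0.1
```

Call:
arm_command(
  steps=[
    [[0.1,-0.2,4],[0,0,0]],
    [[0.1,-0.2,8],[0,0,0]],
    [[0.1,-0.2,10.5],[0,0,0]],
    [[0.1,-0.2,12.3],[0,0,0]],
    [[0.1,-0.2,12.3],[0,0,0]],
    [[0.1,-0.2,12.3],[0,0,0]],
  ],
  gripper=0.4,
)

```text
t: 4.25
tool_pos: [0.53, -0.3416, 0.1884]
tcp_rot: [[-0.343, -0.939, 0.001], [-0.939, 0.343, -0.001], [0.0, -0.001, -1.0]]
wrist_force: [0.9, -0.0, 1.1]
gripper_width: 0.603
```

Run:
```python
from h import *
snap('wrist','w3'); s=arm.state(); print(s['t'],s['tool_pos'],s['wrist_force'],s['gripper_width'])
```

```text
4.3 [ 0.53006292 -0.34164977  0.18843182] [ 0.48792694 -0.95561313  0.63595319] 0.6012280564977874
```

View pics/w3.png

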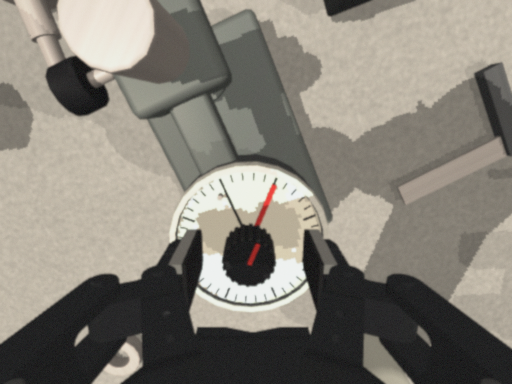

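The knob at (249,255) sits between the pads (197 and 306), about 1–2 mm left of centre. I'll correct that and close.

Call:
arm_command(
  steps=[
    [[-0.15,0,0],[0,0,0]],
    [[-0.15,0,0],[0,0,0]],
    [[-0.15,0,0],[0,0,0]],
    [[-0.15,0,0],[0,0,0]],
    [[-0.15,0,0],[0,0,0]],
    [[-0.15,0,0],[0,0,0]],
  ],
  gripper=1.0,
)

```text
t: 5.05
tool_pos: [0.5305, -0.3399, 0.1881]
tcp_rot: [[-0.343, -0.939, 0.001], [-0.939, 0.343, 0.0], [-0.001, -0.001, -1.0]]
wrist_force: [-1.2, 3.1, 8.2]
gripper_width: 0.255
```

Run:
```python
from h import *
s=arm.state(); print(s['t'],s['tool_pos'],s['wrist_force'],s['ft_torque'],s['gripper_width'])
```

```text
5.05 [ 0.53051567 -0.33990284  0.18813556] [-1.15175396  3.1232645   8.19526429] [0.59183461 0.2682532  0.0072273 ] 0.25503224025776944
```

Call:
arm_command(
  steps=[
    [[0,0,0],[0,0,-0.1]],
    [[0,0,0],[0,0,-0.2]],
    [[0,0,0],[0,0,-0.3]],
    [[0,0,0],[0,0,-0.4]],
    [[0,0,0],[0,0,-0.5]],
    [[0,0,0],[0,0,-0.6]],
    [[0,0,0],[0,0,-0.68]],
    [[0,0,0],[0,0,-0.68]],
    [[0,0,0],[0,0,-0.68]],
  ],
)

```text
t: 6.18
tool_pos: [0.5305, -0.3386, 0.1881]
tcp_rot: [[0.325, -0.946, 0.001], [-0.946, -0.325, 0.002], [-0.002, -0.001, -1.0]]
wrist_force: [-3.4, 10.4, 13.0]
gripper_width: 0.255
```

Run:
```python
from h import *
snap('wrist','w4'); s=arm.state(); print(s['t'],s['tool_pos'],s['wrist_force'],s['ft_torque'],s['gripper_width'])
```

```text
6.225 [ 0.53054161 -0.33858454  0.18807914] [-3.09446656 11.18387328 13.3283491 ] [ 2.30797812e+00  7.85115518e-01 -9.69026976e-04] 0.25242453328442926
```

View pics/w4.png

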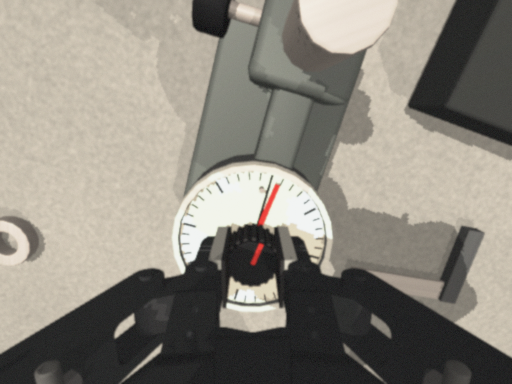

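The pointer turned with the knob and is now about 0.09 rad short of the stop. I'll turn on to the stop.

Call:
arm_command(
  steps=[
    [[0,0,0],[0,0,-0.05]],
    [[0,0,0],[0,0,-0.09]],
    [[0,0,0],[0,0,-0.12]],
    [[0,0,0],[0,0,-0.12]],
    [[0,0,0],[0,0,-0.12]],
  ],
)

```text
t: 6.85
tool_pos: [0.5304, -0.3383, 0.188]
tcp_rot: [[0.436, -0.9, 0.0], [-0.9, -0.436, 0.003], [-0.002, -0.001, -1.0]]
wrist_force: [-3.9, 12.2, 14.4]
gripper_width: 0.254
```

Run:
```python
from h import *
snap('wrist','w5'); s=arm.state(); print(s['t'],s['tool_pos'],s['wrist_force'],s['ft_torque'],s['gripper_width'],s['tcp_rot'])
```

```text
6.9 [ 0.5304396  -0.33836825  0.18806329] [-4.09973151 12.58716769 14.56626922] [ 2.67953682  0.95361163 -0.2244154 ] 0.2526303633897384 [[ 4.35497809e-01 -9.00189753e-01  2.57971265e-04]
 [-9.00186689e-01 -4.35495539e-01  2.74970788e-03]
 [-2.36291353e-03 -1.42971406e-03 -9.99996186e-01]]
```

View pics/w5.png

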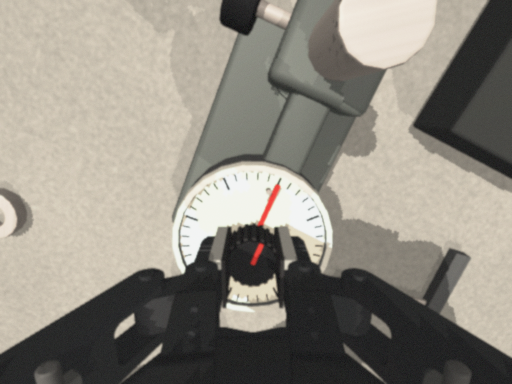

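The torque is starting to build, and the pointer now lies over the black zero needle. One small further turn will confirm the stop.

Call:
arm_command(
  steps=[
    [[0,0,0],[0,0,-0.03]],
    [[0,0,0],[0,0,-0.06]],
    [[0,0,0],[0,0,-0.06]],
    [[0,0,0],[0,0,-0.06]],
  ],
)

```text
t: 7.4
tool_pos: [0.5315, -0.3375, 0.188]
tcp_rot: [[0.49, -0.872, 0.001], [-0.872, -0.49, 0.003], [-0.002, -0.003, -1.0]]
wrist_force: [2.4, 14.6, 10.9]
gripper_width: 0.254
```

Run:
```python
from h import *
s=arm.state(); print(s['t'],s['wrist_force'],s['ft_torque'],np.degrees(np.arctan2(s['tcp_rot'][1][0],s['tcp_rot'][0][0])))
```

```text
7.4 [ 2.41904515 14.56792312 10.93591501] [ 3.34753203 -0.30174508 -0.0304566 ] -60.6689119950056
```

Call:
arm_command(
  steps=[
    [[0,0,0],[0,0,-0.0]],
    [[0,0,0],[0,0,0]],
    [[0,0,0],[0,0,0]],
    [[0,0,0],[0,0,0]],
    [[0,0,-3],[0,0,0]],
    [[0,0,-7],[0,0,0]],
    [[0,0,-11],[0,0,0]],
    [[0,0,-12],[0,0,0]],
    [[0,0,-12],[0,0,0]],
  ],
  gripper=0.4,
)

```text
t: 8.52
tool_pos: [0.5302, -0.34, 0.3075]
tcp_rot: [[0.488, -0.873, 0.001], [-0.873, -0.488, -0.0], [0.0, -0.001, -1.0]]
wrist_force: [1.1, 0.2, 0.3]
gripper_width: 0.6
```

Run:
```python
from h import *
o=snap('wrist','w6'); s=o['st']; print(s['t'],s['tool_pos'],s['wrist_force'],s['ft_torque'],s['gripper_width'])
p=proj(o,[[.5305,-.3395,.163]])[0]; print(p); u,v=int(p[0]),int(p[1])
cv2.imwrite('pics/w6z.png',cv2.resize(o['p'][max(v-150,0):v+90,u-150:u+150,::-1],None,fx=2.5,fy=2.5,interpolation=cv2.INTER_CUBIC))
```

```text
8.525 [ 0.53020428 -0.34000855  0.30747617] [1.1461581  0.22587275 0.33433979] [-0.00023934  0.06564484  0.01209727] 0.5996938834735855
[252.66771037 182.30832461]
```

View pics/w6z.png

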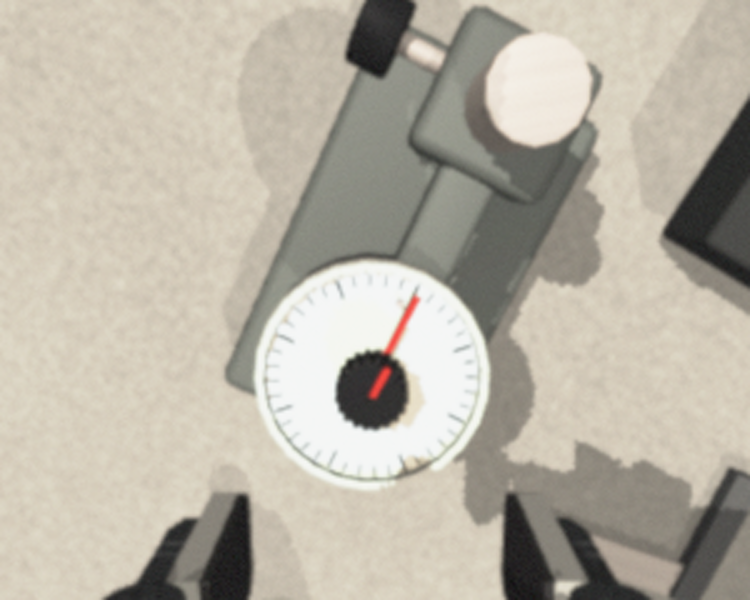

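The red pointer points toward the column and sits on the 0 tick. Next I'll measure its angle.

Run:
```python
from h import *
o=load('w6'); hsv=cv2.cvtColor(o['p'],cv2.COLOR_RGB2HSV)
red=((hsv[:,:,1]>120)&((hsv[:,:,0]<10)|(hsv[:,:,0]>170)))
m=np.zeros((384,512),np.uint8); cv2.circle(m,(252,182),46,1,-1)
v,u=np.nonzero(red&(m>0)); r=np.hypot(u-252,v-187); f=r>16
Q=onz(o,np.c_[u,v][f],.163)
D=Q[:,:2]-Q[:,:2].mean(0); w=np.linalg.svd(D)[2][0]; w*=np.sign(w[0]); print('pointer dir fit',np.degrees(np.arctan2(w[1],w[0])),f.sum())
# column top: bright disc
k=np.zeros_like(m); cv2.circle(k,(317,68),26,1,-1)
w=((hsv[:,:,2]>190)&(hsv[:,:,1]<60)&(k>0)).astype(np.uint8); c=max(cv2.findContours(w,0,2)[0],key=cv2.contourArea); e=cv2.fitEllipse(cv2.convexHull(c)); C=onz(o,e[0],.21)[0]; print(e,C)
# knob centre
k=((hsv[:,:,2]<70)&(m>0)).astype(np.uint8); c=max(cv2.findContours(k,0,2)[0],key=cv2.contourArea); e=cv2.minEnclosingCircle(c);K=onz(o,e[0],.184)[0]; print(e,K)
for n,X in(('knob',K),('dial',onz(o,(252.5,182),.162)[0])):
    d=C-X; print(n,np.hypot(*d[:2]),'col head',np.degrees(np.arctan2(d[1],d[0]))); d=(Q-X); print('ptr',np.degrees(np.arctan2(d[:,1],d[:,0])).mean(), 'far',np.degrees(np.arctan2(d[:,1],d[:,0]))[np.hypot(d[:,0],d[:,1])>.027].mean())
```

```text
pointer dir fit 3.046925990379299 59
((318.1495361328125, 65.89863586425781), (42.42646408081055, 48.87613296508789), 32.36463165283203) [ 0.63404823 -0.33242884  0.21      ]
((250.5, 187.5), 14.714038848876953) [ 0.5304284 -0.3374205  0.184    ]
knob 0.10373999212732123 col head 2.757965479020554
ptr -1.2655757638423912 far 0.04237395770563725
dial 0.10382705784417556 col head 3.822815127040953
ptr 4.412155939181195 far 3.8180344925741037
```

The pointer direction is 3.0°, against a column heading of 2.8–3.8°, so it is home. Next I'll look at the reader window with the hand tilted 45°.

```bash
cat >> h.py <<'E'
def tilt(h,a): # tool down at heading h, then tilted outwards (along heading) by a deg
    hh=np.radians(h); ax=np.array([-np.sin(hh),np.cos(hh),0]); return R.from_rotvec(-np.radians(a)*ax).as_matrix()@down(h)
E
python3 - <<'E'
from h import *
print(tilt(0,45).round(2)); goto((.48,0,.23),tilt(0,45))
E
```

```text
[[ 0.71  0.    0.71]
 [ 0.   -1.    0.  ]
 [ 0.71  0.   -0.71]]
t 8.57 shift cm [-32.09 -12.23   7.67] rot [ 0.416  0.71  -1.004] |d| 35.2 deg 74.4
```

Call:
arm_command(
  steps=[
    [[-32.1,-12.2,7.7],[0.416,0.71,-1.004]],
    [[-32.1,-12.2,7.7],[0.416,0.71,-1.004]],
    [[-32.1,-12.2,7.7],[0.416,0.71,-1.004]],
    [[-32.1,-12.2,7.7],[0.416,0.71,-1.004]],
    [[-32.1,-12.2,7.7],[0.416,0.71,-1.004]],
    [[-32.1,-12.2,7.7],[0.416,0.71,-1.004]],
    [[-32.1,-12.2,7.7],[0.416,0.71,-1.004]],
    [[-32.1,-12.2,7.7],[0.416,0.71,-1.004]],
    [[-32.1,-12.2,7.7],[0.416,0.71,-1.004]],
    [[-32.1,-12.2,7.7],[0.416,0.71,-1.004]],
    [[-32.1,-12.2,7.7],[0.416,0.71,-1.004]],
    [[-32.1,-12.2,7.7],[0.416,0.71,-1.004]],
  ],
)

```text
t: 10.07
tool_pos: [0.5068, -0.0206, 0.2368]
tcp_rot: [[0.723, -0.115, 0.681], [-0.069, -0.993, -0.094], [0.687, 0.021, -0.726]]
wrist_force: [0.1, -0.1, -0.1]
gripper_width: 0.603
```

Run:
```python
from h import *
o=snap('wrist','w7'); s=o['st']; print(s['t'],s['tool_pos'],s['q'].round(2),s['tcp_rot'].round(3))
```

```text
10.075 [ 0.50679915 -0.02063224  0.23681453] [ 0.69 -0.04 -0.89  2.45  1.61  0.2  -1.85] [[ 0.723 -0.115  0.681]
 [-0.069 -0.993 -0.094]
 [ 0.687  0.021 -0.726]]
```

View pics/w7.png

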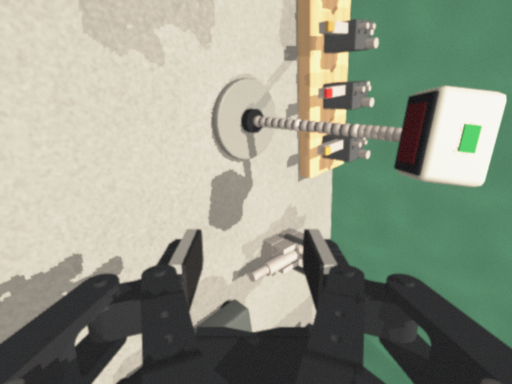

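The window is dark red at about (411,136) at the head's left edge in this picture, with the head at (450,137).

Run:
```python
from h import *
o=load('w7'); p=o['p'].astype(int); hsv=cv2.cvtColor(o['p'],cv2.COLOR_RGB2HSV)
m=((p[:,:,0]>p[:,:,1]*1.8)&(p[:,:,0]<150)&(p[:,:,0]>25)).astype(np.uint8); m[:, :385]=0; m[:,450:]=0; m[:80]=0;m[200:]=0
c=max(cv2.findContours(m,0,2)[0],key=cv2.contourArea); print(cv2.contourArea(c),cv2.minAreaRect(c))
q=cv2.approxPolyDP(c,6,True)[:,0]; print(q.tolist())
cv2.imwrite('pics/w7z.png',cv2.resize(o['p'][75:200,380:512,::-1],None,fx=4.5,fy=4.5,interpolation=cv2.INTER_CUBIC))
M=cv2.moments(c); print(onz(o,(M['m10']/M['m00'],M['m01']/M['m00']),.235))
t=load('top0')
v=[(196+88/5.556,110+155/5.556),(196+115/5.556,110+50/5.556),(196+232/5.556,110+78/5.556),(196+208/5.556,110+178/5.556)]
print(onz(t,v,.265).round(3))
```

```text
1000.5 ((411.8002624511719, 131.1878662109375), (18.462848663330078, 65.06069946289062), 12.380758285522461)
[[426, 101], [408, 106], [397, 160], [414, 162]]
[[0.68587762 0.00723256 0.235     ]]
[[ 0.677  0.037  0.265]
 [ 0.734  0.022  0.265]
 [ 0.717 -0.039  0.265]
 [ 0.663 -0.026  0.265]]
```

View pics/w7z.png

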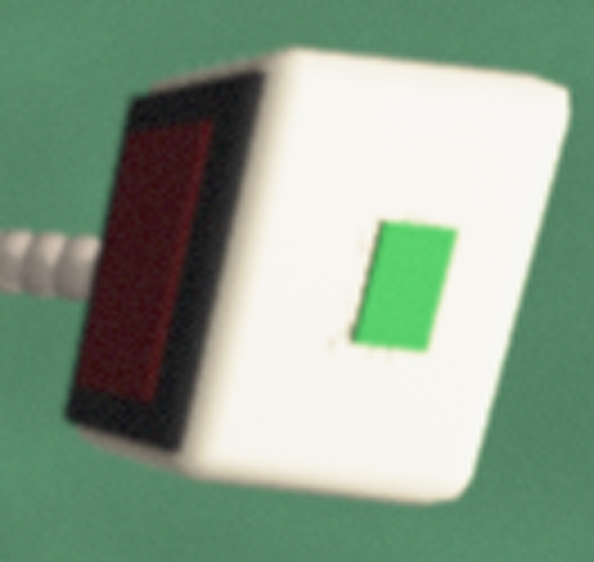

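Run:
```python
from h import *
o=load('w7')
U=onz(o,[(426.7,101.8),(414.5,164.5)],.2442); L=onz(o,[(409,104.5),(398.5,161)],.2258)
for A in(U,L):
    d=A[0]-A[1]; print(A.round(4),np.linalg.norm(d),np.degrees(np.arctan2(-d[0],d[1])))
print((U.mean(0)+L.mean(0))/2)
Mu=U.mean(0)-L.mean(0); print(Mu,np.linalg.norm(Mu))
```

```text
[[ 0.6819  0.0312  0.2442]
 [ 0.6739 -0.0149  0.2442]] 0.0467431981493756 -9.83461218631091
[[ 0.6989  0.0268  0.2258]
 [ 0.6903 -0.0191  0.2258]] 0.04670685114646421 -10.641909249277424
[0.68624175 0.00602814 0.235     ]
[-0.01674213  0.00429584  0.0184    ] 0.02524506160975963
```

The window comes out 46.7 × 25.2 mm, matching the given size, with its centre at (.686,.006,.235) and yaw about −12°. Back to the rack for a close look.

Run:
```python
from h import *
goto((.4995,.246,.22),down(-15))
```

```text
t 10.12 shift cm [ -3.39 -26.46  -1.79] rot [-0.035 -0.759  0.152] |d| 26.7 deg 44.4
```

Call:
arm_command(
  steps=[
    [[-3.4,-26.5,-1.8],[-0.035,-0.759,0.152]],
    [[-3.4,-26.5,-1.8],[-0.035,-0.759,0.152]],
    [[-3.4,-26.5,-1.8],[-0.035,-0.759,0.152]],
    [[-3.4,-26.5,-1.8],[-0.035,-0.759,0.152]],
    [[-3.4,-26.5,-1.8],[-0.035,-0.759,0.152]],
    [[-3.4,-26.5,-1.8],[-0.035,-0.759,0.152]],
    [[-3.4,-26.5,-1.8],[-0.035,-0.759,0.152]],
    [[-3.4,-26.5,-1.8],[-0.035,-0.759,0.152]],
    [[-3.4,-26.5,-1.8],[-0.035,-0.759,0.152]],
  ],
)

```text
t: 11.25
tool_pos: [0.5011, 0.2451, 0.2221]
tcp_rot: [[0.965, -0.264, 0.002], [-0.264, -0.965, -0.0], [0.002, -0.0, -1.0]]
wrist_force: [0.2, -0.6, -0.7]
gripper_width: 0.6
```

Run:
```python
from h import *
o=snap('wrist','w8'); s=o['st']; print(s['t'],s['tool_pos'],s['q'].round(2),s['tcp_rot'].round(3))
goto((.4995,.246,.22),down(-15))
```

```text
11.25 [0.50114475 0.24508474 0.22207971] [ 0.26  0.46 -1.06  1.86  0.45  1.09 -1.23] [[ 0.965 -0.264  0.002]
 [-0.264 -0.965 -0.   ]
 [ 0.002 -0.    -1.   ]]
t 11.3 shift cm [-0.22 -0.06  0.24] rot [-0.    -0.003 -0.006] |d| 0.3 deg 0.4
```

View pics/w8.png

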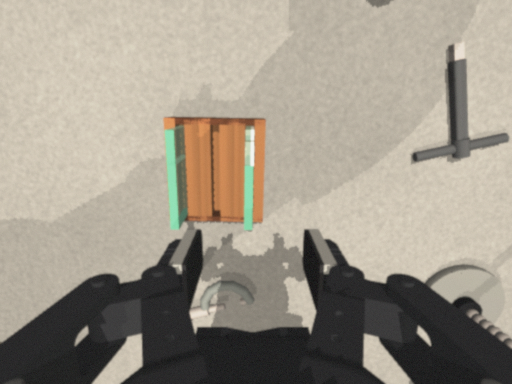

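Run:
```python
from h import *
o=load('w8'); cv2.imwrite('pics/w8z.png',cv2.resize(o['p'][110:240,155:275,::-1],None,fx=4.6,fy=4.6,interpolation=cv2.INTER_CUBIC))
hsv=cv2.cvtColor(o['p'],cv2.COLOR_RGB2HSV); print(hsv[200,249],hsv[150,249],hsv[135,249])
for v in range(150,230,10):
    r=hsv[v,225:270]; g=(r[:,0]>60)&(r[:,0]<95)&(r[:,1]>60)&(r[:,2]>140); u=np.nonzero(g)[0]+225
    if len(u): print(v,u.min(),u.max()+1,onz(o,[((u.min()+u.max())/2,v)],.07).round(4), (len(u))/299.7*(o['T'][2,3]-.07))
```

```text
[ 74  91 222] [ 42  32 218] [ 50  34 209]
170 245 253 [[0.5004 0.2565 0.07  ]] 0.007285841178182172
180 245 253 [[0.4978 0.2472 0.07  ]] 0.007285841178182172
190 245 253 [[0.4952 0.2378 0.07  ]] 0.007285841178182172
200 245 252 [[0.4921 0.2283 0.07  ]] 0.0063751110309094
210 245 252 [[0.4893 0.2186 0.07  ]] 0.0063751110309094
220 245 252 [[0.4866 0.2086 0.07  ]] 0.0063751110309094
```

View pics/w8z.png

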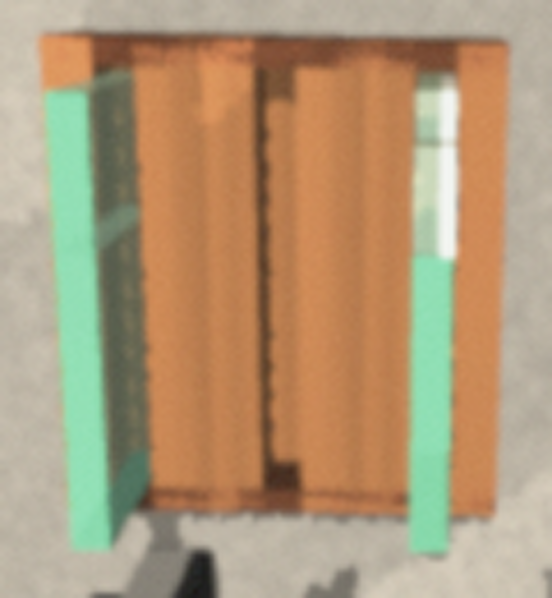

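Run:
```python
from h import *
o=load('w8')
b=onz(o,[(155+432/4.6,110+257/4.6)],.07)[0]; e=onz(o,[(155+428.5/4.6,110+552/4.6)],.07)[0]; f=onz(o,[(155+436/4.6,110+142/4.6)],.07)[0]
d=b-e; print('frost',b,'clear end',e,'len64?',np.linalg.norm(d),'yaw',np.degrees(np.arctan2(-d[0],d[1])),'notch',np.linalg.norm(f-b),'(22)')
u=(f-e)/np.linalg.norm(f-e); g=(b-34e-3*u+e+30e-3*u)/2; print('grasp',g,np.degrees(np.arctan2(-u[0],u[1])))
# rack edges
c=onz(o,[(155+42/4.6,110+35/4.6),(155+507/4.6,110+40/4.6),(155+495/4.6,110+517/4.6)],.03); print(c, c[1]-c[0],c[1]-c[2])
x=c[1]-c[0]; print(np.degrees(np.arctan2(x[1],x[0]))); y=c[1]-c[2]; print(np.degrees(np.arctan2(-y[0],y[1])),np.linalg.norm(x),np.linalg.norm(y))
goto((g[0],g[1],.13),down(-15.5))
```

```text
frost [0.5017882  0.26013659 0.07      ] clear end [0.48388834 0.1983698  0.07      ] len64? 0.06430817438748977 yaw -16.161452512756387 notch 0.02304390600460101 (22)
grasp [0.49227018 0.22733557 0.07      ] -16.501678524906566
[[0.4294715  0.32324834 0.03      ]
 [0.52827657 0.29507327 0.03      ]
 [0.49681696 0.18618655 0.03      ]] [ 9.88050667e-02 -2.81750659e-02 -5.55111512e-17] [0.0314596  0.10888672 0.        ]
-15.91592996275351
-16.11508999739923 0.10274373723498095 0.11334030124586904
t 11.3 shift cm [-0.45  1.94  9.24] rot [-0.    -0.003  0.003] |d| 9.5 deg 0.2
```

Call:
arm_command(
  steps=[
    [[-0.45,1.9,4],[0,-0.002,0.012]],
    [[-0.45,1.9,8],[0,-0.002,0.012]],
    [[-0.45,1.9,11],[0,-0.002,0.012]],
    [[-0.45,1.9,12.2],[0,-0.002,0.012]],
    [[-0.45,1.9,12.2],[0,-0.002,0.012]],
    [[-0.45,1.9,12.2],[0,-0.002,0.012]],
  ],
)

```text
t: 12.05
tool_pos: [0.4932, 0.2292, 0.1014]
tcp_rot: [[0.961, -0.276, 0.001], [-0.276, -0.961, 0.002], [0.001, -0.002, -1.0]]
wrist_force: [-0.5, -0.1, 0.1]
gripper_width: 0.599
```

Run:
```python
from h import *
o=snap('wrist','w9'); s=o['st']; print(s['t'],s['tool_pos'],s['q'].round(2),s['tcp_rot'].round(3))
print(proj(o,[[.4923,.2273,.07],[.4923+.064*0-.0078*0,.2273,.056]]))
```

```text
12.05 [0.49324832 0.22924549 0.10136189] [ 0.19  0.58 -0.94  1.99  0.61  0.88 -1.36] [[ 0.961 -0.276  0.001]
 [-0.276 -0.961  0.002]
 [ 0.001 -0.002 -1.   ]]
[[252.31583617 239.30747946]
 [252.32569587 229.18409352]]
```

View pics/w9.png

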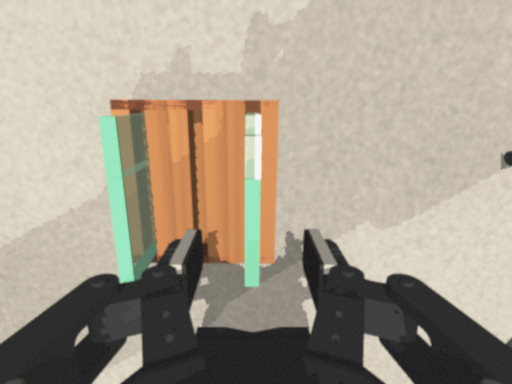

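The plate is centred (columns 246–260) between the pads and parallel to them. Descending.

Call:
arm_command(
  steps=[
    [[0,0.1,2],[0,0,0]],
    [[0,0.1,4],[0,0,0]],
    [[0,0.1,4.5],[0,0,0]],
    [[0,0.1,4.5],[0,0,0]],
    [[0,0.1,4.5],[0,0,0]],
  ],
)

```text
t: 12.72
tool_pos: [0.4925, 0.2285, 0.0553]
tcp_rot: [[0.961, -0.276, -0.0], [-0.276, -0.961, 0.002], [-0.001, -0.002, -1.0]]
wrist_force: [-0.5, -0.6, 0.3]
gripper_width: 0.601
```

Call:
arm_command(
  steps=[
    [[0,0,0],[0,0,0]],
    [[0,0,0],[0,0,0]],
    [[0,0,0],[0,0,0]],
    [[0,0,0],[0,0,0]],
    [[0,0,0],[0,0,0]],
    [[0,0,0],[0,0,0]],
    [[0,0,0],[0,0,0]],
  ],
  gripper=1.0,
)

```text
t: 13.6
tool_pos: [0.4926, 0.2282, 0.0554]
tcp_rot: [[0.961, -0.276, 0.0], [-0.276, -0.961, 0.002], [-0.0, -0.002, -1.0]]
wrist_force: [-0.8, -1.6, 6.0]
gripper_width: 0.084
```

Run:
```python
from h import *
s=arm.state(); print(s['t'],s['tool_pos'],s['q'].round(2),s['wrist_force'],s['gripper_width'])
```

```text
13.6 [0.49261161 0.2281859  0.05538081] [ 0.14  0.64 -0.88  2.01  0.69  0.81 -1.42] [-0.84968757 -1.58228897  5.95761534] 0.0838706341142668
```

The plate is gripped (opening 7 mm, side forces small). Drawing it up slowly.

Call:
arm_command(
  steps=[
    [[0,0,-0.4],[0,0,0]],
    [[0,0,-1],[0,0,0]],
    [[0,0,-1.8],[0,0,0]],
    [[0,0,-2.6],[0,0,0]],
    [[0,0,-3.5],[0,0,0]],
    [[0,0,-4.5],[0,0,0]],
    [[0,0,-6],[0,0,0]],
    [[0,0,-8],[0,0,0]],
    [[0,0,-11],[0,0,0]],
    [[0,0,-14],[0,0,0]],
    [[0,0,-15],[0,0,0]],
    [[0,0,-15],[0,0,0]],
  ],
)

```text
t: 15.1
tool_pos: [0.4926, 0.2278, 0.2055]
tcp_rot: [[0.961, -0.276, 0.001], [-0.276, -0.961, 0.002], [0.0, -0.002, -1.0]]
wrist_force: [0.0, 0.3, -1.2]
gripper_width: 0.086
```

Run:
```python
from h import *
o=snap('wrist','w10'); s=o['st']; print(s['t'],s['tool_pos'],s['wrist_force'],s['gripper_width'],s['q'].round(2))
snap('top','top1')
```

```text
15.1 [0.49260077 0.2278161  0.20552795] [ 0.00660581  0.25063801 -1.22458293] 0.08621223833407779 [ 0.29  0.45 -1.06  1.91  0.45  1.05 -1.23]
```

View pics/w10.png

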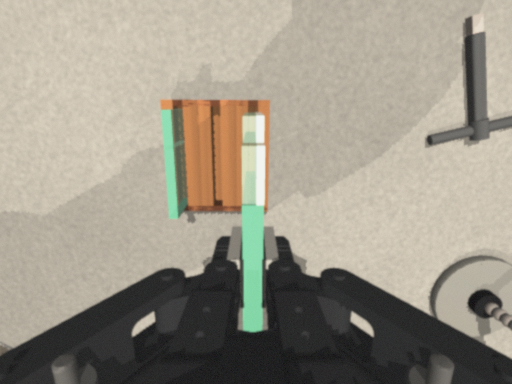

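The plate is held clear of the rack, with the frosted end at rows 113–206 outside the fingers. I'll check it in the grip and compute the reading pose.

Run:
```python
from h import *
o=load('w10'); Rt=o['st']['tcp_rot']; p=o['st']['tool_pos']
A=onz(o,[(253,206),(254,144),(253,331)],p[2]+.0146); print(((A-p)@Rt*1000).round(1))
yb=((A-p)@Rt)[0,1]; # frost boundary tool y
yl=yb-.016   # label centre in tool y (tool y = -plate y)
lt=np.array([.004,yl,-.0146+.032]); print('label in tool',lt)
psi=-12; ph=np.radians(psi); x=np.array([np.cos(ph)*.7071,np.sin(ph)*.7071,.7071]); y=np.array([-np.sin(ph),np.cos(ph),0]); z=np.cross(x,y); Rw=np.c_[x,y,z]
Rtool=np.c_[x,-y,-z]; print((Rtool-tilt(psi,45)).round(3).max())
W=np.array([.686,.006,.235]); L=W-.11*x; tcp=L-Rtool@lt; print('label',L,'tcp',tcp)
np.savez('data/tgt.npz',tcp=tcp,R=Rtool,lt=lt,W=W)
goto(tcp,Rtool)
goto([.50,.05,.26],tilt(psi,30))
```

```text
[[ -0.1 -33.3 -14.5]
 [  0.3 -56.5 -14.5]
 [ -0.1  23.  -14.6]]
label in tool [ 0.004      -0.04928848  0.0174    ]
-0.0
label [0.6099187  0.02217158 0.157219  ] tcp [ 0.58486978 -0.02289372  0.16669414]
t 15.2 shift cm [15.83 21.51  3.73] rot [ 0.027  0.786 -0.067] |d| 27.0 deg 45.2
t 15.2 shift cm [ 5.65 16.84 -5.59] rot [ 0.018  0.525 -0.069] |d| 18.6 deg 30.3
```

Call:
arm_command(
  steps=[
    [[1.6,2.2,0.3],[0.003,0.08,-0.007]],
    [[3.2,4.3,0.7],[0.005,0.16,-0.013]],
    [[4.8,6.5,1.1],[0.008,0.24,-0.02]],
    [[6.4,8.6,1.5],[0.011,0.32,-0.027]],
    [[7.9,10.8,1.9],[0.014,0.4,-0.034]],
    [[9.5,12.9,2.2],[0.016,0.47,-0.04]],
    [[11.1,15.1,2.6],[0.019,0.55,-0.047]],
    [[12.7,17.2,3],[0.022,0.63,-0.054]],
    [[14.2,19.4,3.4],[0.024,0.71,-0.06]],
    [[15.8,21.5,3.7],[0.027,0.786,-0.067]],
    [[15.8,21.5,3.7],[0.027,0.786,-0.067]],
    [[15.8,21.5,3.7],[0.027,0.786,-0.067]],
    [[15.8,21.5,3.7],[0.027,0.786,-0.067]],
  ],
)

```text
t: 16.82
tool_pos: [0.5848, -0.0218, 0.1672]
tcp_rot: [[0.692, -0.207, 0.691], [-0.147, -0.978, -0.146], [0.706, -0.001, -0.708]]
wrist_force: [0.1, 0.2, -1.5]
gripper_width: 0.081
```

Run:
```python
from h import *
o=snap('wrist','w11'); s=o['st']; print(s['t'],s['tool_pos'],s['wrist_force'],s['gripper_width'],s['q'].round(2),abs(s['joint_vel']).max())
snap('scene','scene2'); snap('top','top2')
g=np.load('data/tgt.npz'); goto(g['tcp'],g['R'])
```

```text
16.825 [ 0.58479951 -0.02175177  0.16721147] [ 0.13739792  0.16255413 -1.46537075] 0.08127885131199347 [ 0.4   0.29 -0.7   2.38  2.    0.53 -2.29] 0.006834021477833478
t 16.98 shift cm [-0.07  0.12  0.08] rot [-0.001 -0.     0.   ] |d| 0.2 deg 0.1
```

View pics/w11.png

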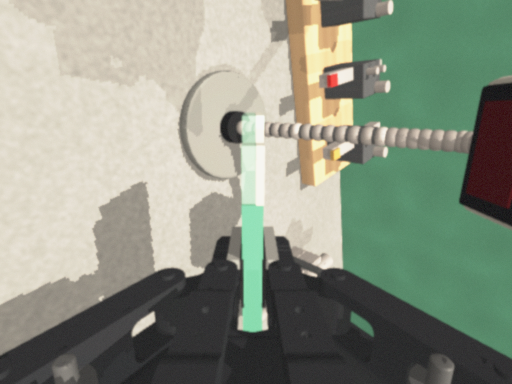

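View pics/scene2.png

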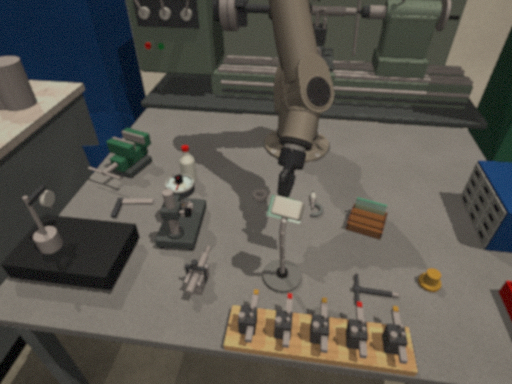

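View pics/top2.png

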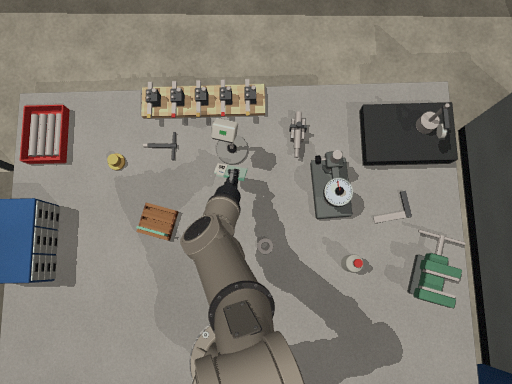

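The plate is held in front of the reader with the label facing up at top-view (220,170). The rack and bystanders look unmoved. I'll verify with an independent projection and check the pointer.

Run:
```python
from h import *
t=load('top2'); w=load('w11'); g=np.load('data/tgt.npz'); s=arm.state()
L=s['tool_pos']+s['tcp_rot']@g['lt']; print('label',L,proj(t,L), 'joint vel',abs(s['joint_vel']).max())
x=s['tcp_rot'][:,0]; print('win-label in window axes',(np.c_[g['R'][:,0],-g['R'][:,1],-g['R'][:,2]].T@(L-g['W'])).round(4))
print('window proj in wrist (px)',proj(w,g['W']))
z=[cv2.resize(t['p'][a:a+45,b:b+60,::-1],(390,292),interpolation=cv2.INTER_CUBIC) for a,b in((145,200),(165,310))]
cv2.imwrite('pics/z2.png',np.hstack(z))
a=load('top0')['p'].astype(int); b=t['p'].astype(int)
```

```text
label [0.61007384 0.02337789 0.15832888] [[220.34252058 168.54677057]] joint vel 0.004690803814131599
win-label in window axes [-0.1093  0.0012  0.0009]
window proj in wrist (px) [[497.38197845 152.7292033 ]]
```

View pics/z2.png

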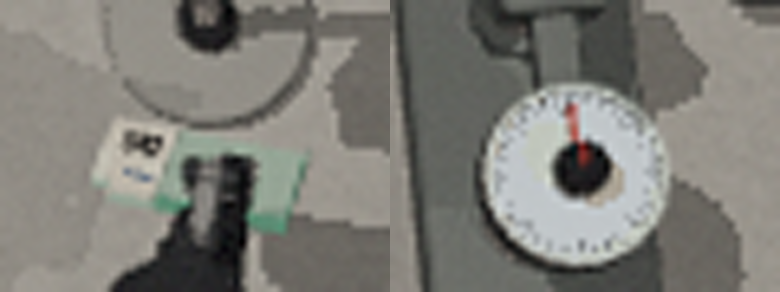

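The label's dot code is clear of the fingers and lies about 1–2 px from where it was predicted. The pointer is home and the arm is still, so I'm handing in.

```bash
python3 -c "
from station import arm
print(arm.job_done()); print(arm.state()['t'])"
```

```text
the job is handed in; nothing more can be done
None
the job is handed in; nothing more can be done
```

I reset the drag pointer to its zero stop, then drew the setting plate out of the rack by its clear end. I handed the job in at about 17 s, still holding the plate in front of the reader's window.

- **Pointer:** The last wrist view put it at 3.0°, against a comparator heading of 2.8–3.8°. That is within about 1°, or roughly 0.02 rad. I turned the knob a little past contact, where the torque rose and then fell, so the grip probably slipped against the stop. The side force on the wrist reached about 15 N during the turn.
- **Plate:** By the arm's pose, the label is 109 mm from the window, about 1 mm off its axis and within about 0.1° of the commanded tilt and heading. The window's own heading is less certain: my measurements ranged from −10° to −15° and I used −12°. The top camera sees the label 1–2 px (about 4 mm) from where I predicted, with the dot code facing up and clear of the fingers. The arm and plate were still, and the wrist force showed only the plate's weight.
- **Bench:** In the last top and scene views the plain plate and the other items I could see looked unmoved. The arm hid most of the micrometer from above, but it was still in place in the scene view.
- **Missed pose:** One look at the reader window stopped about 3 cm short of its commanded pose, close to two joint range limits. The picture from there was good enough to measure the window.

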